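# Clear the microscope stage: take the two mounting stacks apart into their shadow trays

### The arm

A 6-joint arm with a two-finger parallel gripper is mounted at the origin on the work surface. World frame = base frame: x ahead of the robot, y to its left, z up, the work surface at z = 0. Lengths are in m, angles in rad, forces in N, time in s.
With the tool pointing down it reaches from about 0.35 to 1 m from the base axis. Payload 7.1 kg.
Tool frame: the origin (TCP) lies at the very end of the fingers, on their centre line; the grasp point (between the pads) lies 19 mm behind it (ctrl.grasp_offset is the distance from the TCP to the grasp point, in m); z points along the fingers, y is the line along which they close (so a half turn about z gives the same grasp; the last joint's range is limited). The gripper opens to 85 mm and grips with 20 to 120 N. Pads are 22 mm wide; open, the fingers measure 114 mm over their backs; the gripper's body (76 mm by 85 mm) begins 54 mm behind the grasp point. The pads swing forward as they close: fully open they stand 13 mm farther back than shut.
Start: joints at [1.263, 0.423, 1.63, -0, 1.089, -0.019], TCP at [0.178, 0.599, 0.231] pointing down, gripper open.
Joint ranges: [-3, 3], [-0.9, 2.11], [0.09, 2.58], [-1.31, 4.45], [0.11, 2.69], [-2.54, 2.54]. Speed limits (rad/s): [2.39, 2.39, 3.01, 3.14, 3.14, 3.14].

### API

Orientations are given as a 3x3 rotation matrix whose columns are the frame's x, y, z axes.
In Python, from workcell import ctrl, read_camera, ticket, models gives the robot as it stands.
- The arm moves only by the shell command python3 -m pendant 'ROWS' [FORCE]. ROWS is text: rows parted by semicolons, each of 7 numbers parted by spaces: the finger opening in cm, from 0 to 8.54, then the shift along the tool's x, y, z in cm, then the turn, a rotation vector about the tool's x, y, z in rad. A call has exactly 5 rows; each row is the pose to reach, as a shift and turn from the pose commanded when the call began, along the tool's axes at that moment; what a row does not reach only later rows make up. A row lasts 1/8 s, in which the tool goes at most 62.5 mm and 10.7 degrees, less where a joint would pass 70% of its speed; a pose out of reach is approached as far as the arm can. A call with a gripper value outside its range is refused whole. The fingers move at their own pace and stop on an object; FORCE is the grip in N (left out, the last holds). Time passes only in rows, so rows that repeat a pose let the fingers close, or fill a call up. It gives the time, the measured TCP pose, the force, the opening and the grip force at its end, in the units of the state.
- ctrl.get_obs(): the state, without advancing time (a new reading comes with each control period).
- read_camera(name): name is "scene" or "side" or "wrist"; returns a dict with "img" (384x512x3 uint8, red, green, blue), "vfov" (degrees; the focal length in pixels is half the picture's height over the tangent of half this angle, whatever the lens; pixels are square), "cx", "cy" (the principal point, pixels), "camera_from_world" (4x4, takes a point from world to camera coordinates); the wrist camera has in their place "T_tool_cam" (4x4, takes a point from camera to tool coordinates, whose origin is the TCP and whose axes are the flange's). Camera axes: x right, y down, z forward; pixel columns grow to the right and rows downward; lengths in m; the calibration is good to about 2 mm. A picture is of the moment at which its call begins: read the wrist's pose just before it. There is no depth.
- ticket.close_job(): hands the job in; it is judged then, once.
Trained networks look in a picture, given as the dict that the camera call returned (one of the last four; its "shot" number tells which), for a name from the list of things; names that differ only in an ending like _2 or _b are one class to them, and where a whole thing is asked for, a point or a joint stands for the part that bears it (a point fixed in the world has none). Each returns a list of dicts, best first, with "conf" (0 to 1); they miss things now and then, are a little off and sometimes report something else, mostly with a low value. They report only what shows in the picture. A call takes as long as a camera call.
- models.spot_in(picture, label): "location" ([column, row] in pixels, amid what is visible of it).
- models.outline_of(picture, label): "pixels" (384x512 bool, what is visible of it) and "location" ([column, row] in pixels, amid what is visible of it).
- models.pinpoint(picture, label): "location" ([column, row] in pixels: a listed point, or the origin of a listed thing).
The state is a dict: "clock": time; "joints": joint angles; "qd": joint speeds; "tau": joint torques, N m; "tool_pos": TCP position; "orientation": TCP orientation; "contact_force": force on the tool from outside, world axes, zero at the start; "ft_torque": the same for the moment, N m; "gripper_width": finger opening in m; "gripper_force": force on a finger pad.
Only numpy, scipy, OpenCV 4.12 (cv2) and the standard library are available. Lean on these libraries where they do the work, as an engineer would, in place of code of your own. Each camera call takes 0.05 s, during which the arm holds its last target. There are 200 camera calls.

### The job

The imaging session is over: take the two mounting stacks on the XY stage apart and put each of the five pieces away in the shadow tray that shows its own outline and colour, lying flat on the tray floor inside the rim, the same way up as it is now. Put the specimen safely away first, before any other piece is taken from the stage. Set every piece down gently, without dropping it.

Things in the scene. Friction and masses are not known exactly. Their poses are not given: they have to be found in the camera images.
- red_plate: red anodised square base plate with four screw holes near its corners, 64 x 64 mm, 18 mm thick, about 200 g. Bottom piece of one of the two stacks on the dark grey XY stage (top of the stage 56 mm above the table; the stage itself is 152 x 262 mm, fixed, and the two stacks stand about 130 mm apart on it). Origin: centre of its underside, z up; x and y run along the sides. Belongs in red_tray.
- round_plate: bare aluminium round base plate with a ring of small holes, 64 mm diameter, 18 mm thick, about 155 g. Bottom piece of the other stack on the stage. Origin: centre of its underside, z up. Belongs in round_tray.
- brass_riser: round brass riser block, 44 mm diameter, 18 mm high, about 230 g. Lies loose on one of the two base plates (either of them). Origin: centre of its underside, z up. Belongs in brass_tray.
- blue_riser: blue anodised square riser block, 42 x 42 mm, 18 mm high, about 85 g. Lies loose on the other base plate. Origin: centre of its underside, z up; x and y run along the sides. Belongs in blue_tray.
- specimen: black resin cylinder with a small bright metal inlay in its top face, 28 mm diameter, 20 mm high, about 30 g. Stands loose on one of the two risers (either of them). Origin: centre of its underside, z up. Belongs in specimen_tray.
- red_tray: shadow tray, fixed to the table: a shallow square mid-grey tray, 92 mm across outside and 84 mm inside, with a dark grey lining and a red 64 mm square painted in its middle. Origin: centre of its underside, z up; the floor lies 3 mm above the origin, the rim stands 4 mm above the floor (7 mm in all). x and y run along the sides.
- round_tray: shadow tray, fixed to the table: a shallow round mid-grey tray, 92 mm across outside and 84 mm inside, with a dark grey lining and a light silver-grey 64 mm disc painted in its middle. Origin: centre of its underside, z up; the floor lies 3 mm above the origin, the rim stands 4 mm above the floor (7 mm in all). 
- brass_tray: shadow tray, fixed to the table: a shallow round mid-grey tray, 72 mm across outside and 64 mm inside, with a dark grey lining and a brass-yellow 44 mm disc painted in its middle. Origin: centre of its underside, z up; the floor lies 3 mm above the origin, the rim stands 4 mm above the floor (7 mm in all). 
- blue_tray: shadow tray, fixed to the table: a shallow square mid-grey tray, 70 mm across outside and 62 mm inside, with a dark grey lining and a blue 42 mm square painted in its middle. Origin: centre of its underside, z up; the floor lies 3 mm above the origin, the rim stands 4 mm above the floor (7 mm in all). x and y run along the sides.
- specimen_tray: shadow tray, fixed to the table: a shallow round mid-grey tray, 56 mm across outside and 48 mm inside, with a dark grey lining and a black 28 mm disc painted in its middle. Origin: centre of its underside, z up; the floor lies 3 mm above the origin, the rim stands 4 mm above the floor (7 mm in all). 

How it is judged:
On the way:
1. the specimen lies in its own tray, let go, while the two plates and the two risers have not yet been taken away (each within 60 mm of where it started) (horizontal distance between specimen and specimen_tray below 0.015 m and z of specimen in the frame of specimen_tray between 0 and 0.0048 m and angle between specimen's own z axis and vertical below 0.045 rad and linear speed of specimen below 0.02 m/s and angular speed of specimen below 0.2 rad/s and contact force between the fingers and specimen below 0.05 N and distance of each of red_plate, round_plate, brass_riser, blue_riser from where it was at the start of the episode below 0.06 m), for 0.2 s.
At the end, for the whole second after the job is handed in: Each of the five pieces is in its own tray, let go and at rest: within 15 mm of the tray's centre, flat on the tray floor (underside less than 2 mm above it, tilt under 2.5 degrees), not lying on the rim, the same way up as at the start (horizontal distance between red_plate and red_tray below 0.015 m and z of red_plate in the frame of red_tray between 0 and 0.0048 m and angle between each of red_plate, round_plate, brass_riser, blue_riser, specimen's own z axis and vertical below 0.045 rad and linear speed of each of red_plate, round_plate, brass_riser, blue_riser, specimen below 0.02 m/s and angular speed of each of red_plate, round_plate, brass_riser, blue_riser, specimen below 0.2 rad/s and contact force between the fingers and red_plate below 0.05 N and horizontal distance between round_plate and round_tray below 0.015 m and z of round_plate in the frame of round_tray between 0 and 0.0048 m and contact force between the fingers and round_plate below 0.05 N and horizontal distance between brass_riser and brass_tray below 0.015 m and z of brass_riser in the frame of brass_tray between 0 and 0.0048 m and contact force between the fingers and brass_riser below 0.05 N and horizontal distance between blue_riser and blue_tray below 0.015 m and z of blue_riser in the frame of blue_tray between 0 and 0.0048 m and contact force between the fingers and blue_riser below 0.05 N and horizontal distance between specimen and specimen_tray below 0.015 m and z of specimen in the frame of specimen_tray between 0 and 0.0048 m and contact force between the fingers and specimen below 0.05 N); the robot touches nothing.
It fails at once if the red plate is dropped or thrown (moves faster than 0.5 m/s while the fingers do not touch it, a free fall of about 13 mm) (linear speed of red_plate above 0.5 m/s and contact force between the fingers and red_plate below 0.02 N).
It fails at once if the round plate is dropped or thrown (moves faster than 0.5 m/s while the fingers do not touch it, a free fall of about 13 mm) (linear speed of round_plate above 0.5 m/s and contact force between the fingers and round_plate below 0.02 N).
It fails at once if the brass riser is dropped or thrown (moves faster than 0.5 m/s while the fingers do not touch it, a free fall of about 13 mm) (linear speed of brass_riser above 0.5 m/s and contact force between the fingers and brass_riser below 0.02 N).
It fails at once if the blue riser is dropped or thrown (moves faster than 0.5 m/s while the fingers do not touch it, a free fall of about 13 mm) (linear speed of blue_riser above 0.5 m/s and contact force between the fingers and blue_riser below 0.02 N).
It fails at once if the specimen is dropped or thrown (moves faster than 0.5 m/s while the fingers do not touch it, a free fall of about 13 mm) (linear speed of specimen above 0.5 m/s and contact force between the fingers and specimen below 0.02 N).
It also fails if it takes over 115 s, if anything falls off the work surface, if the arm or the gripper's body presses on something with over 40 N, if the wrist force passes 120 N, or if a joint passes its speed limit or range.

## Working session

There is one attempt and no reset: what is moved stays moved. The work goes in short steps, Python scripts to look and compute and a shell command to move; the robot and the scene stay as the last step left them, time stands still between calls to the robot, and variables do not carry over. Pictures are saved under pics/ and viewed, at most 17 in all, crops included, and the job is handed in when it is done.

```bash
ls; mkdir -p pics; cat > h.py <<'E'
import numpy as np,cv2
from workcell import ctrl,read_camera,ticket,models
def ray(p,uv,obs=None):
    H=p["img"].shape[0]; f=H/2/np.tan(np.radians(p["vfov"])/2)
    d=np.array([(uv[0]-p["cx"])/f,(uv[1]-p["cy"])/f,1.])
    if "camera_from_world" in p: T=np.linalg.inv(np.array(p["camera_from_world"]))
    else:
        W=np.eye(4);W[:3,:3]=obs["orientation"];W[:3,3]=obs["tool_pos"];T=W@np.array(p["T_tool_cam"])
    return T[:3,3],T[:3,:3]@d
def at_z(p,uv,z,obs=None):
    o,d=ray(p,uv,obs); return o+d*(z-o[2])/d[2]
def save(p,n): cv2.imwrite("pics/"+n,cv2.cvtColor(p["img"],cv2.COLOR_RGB2BGR))
E
python3 - <<'E'
from h import *
np.set_printoptions(precision=4,suppress=True)
o=ctrl.get_obs();print(o["clock"],o["tool_pos"],o["orientation"],o["gripper_width"],o["contact_force"],ctrl.grasp_offset)
N=["red_plate","round_plate","brass_riser","blue_riser","specimen","red_tray","round_tray","brass_tray","blue_tray","specimen_tray"]
Z=[.065,.065,.083,.083,.1,.003,.003,.003,.003,.003]
ims=[]
for c in ["scene","side","wrist"]:
    p=read_camera(c);ims.append(p)
    save(p,c+"0.png")
    for n,z in zip(N,Z):
        r=models.pinpoint(p,n)
        for q in r[:2]: print(c,n,round(q["conf"],2),np.round(q["location"],1),[np.round(at_z(p,q["location"],zz,o)[:2],4) for zz in (0,.056,.074,.092)])
E
```

```text
pics
0.0 [0.1778 0.5986 0.2305] [[-0.9586  0.2848 -0.0005]
 [ 0.2848  0.9586 -0.0015]
 [ 0.     -0.0016 -1.    ]] 0.08547026965056527 [-0.384  -0.2125 -0.6965] 0.0187
scene round_plate 0.63 [275.8 176. ] [array([0.401 , 0.1045]), array([0.4691, 0.0927]), array([0.491, 0.089]), array([0.5129, 0.0852])]
scene brass_riser 0.55 [275.5 170.1] [array([0.3724, 0.1077]), array([0.4425, 0.0957]), array([0.465 , 0.0919]), array([0.4875, 0.088 ])]
scene blue_riser 0.49 [230.8 174.4] [array([ 0.3793, -0.0307]), array([ 0.4489, -0.0331]), array([ 0.4712, -0.0339]), array([ 0.4936, -0.0347])]
scene specimen 0.59 [226.6 170.3] [array([ 0.3579, -0.0423]), array([ 0.4289, -0.0439]), array([ 0.4518, -0.0445]), array([ 0.4746, -0.045 ])]
scene round_tray 0.81 [137.3 187.6] [array([ 0.4126, -0.3074]), array([ 0.4799, -0.2909]), array([ 0.5016, -0.2856]), array([ 0.5232, -0.2803])]
scene brass_tray 0.9 [118.6 226.6] [array([ 0.5689, -0.3406]), array([ 0.6255, -0.3218]), array([ 0.6437, -0.3158]), array([ 0.6619, -0.3098])]
scene blue_tray 0.78 [348.2 176.4] [array([0.4255, 0.3222]), array([0.4919, 0.2955
[... 748 characters left out ...]
31])]
side red_tray 0.8 [274.8 175.3] [array([0.6851, 0.064 ]), array([0.6466, 0.0256]), array([0.6342, 0.0132]), array([0.6219, 0.0008])]
side round_tray 0.64 [304.2 326.1] [array([ 0.4213, -0.2968]), array([ 0.3998, -0.3121]), array([ 0.3929, -0.3169]), array([ 0.386 , -0.3218])]
side brass_tray 0.68 [368.9 295.3] [array([ 0.5784, -0.3453]), array([ 0.5468, -0.3574]), array([ 0.5366, -0.3613]), array([ 0.5264, -0.3652])]
side blue_tray 0.91 [143.6 170.9] [array([0.4263, 0.3329]), array([0.4045, 0.2771]), array([0.3975, 0.2592]), array([0.3905, 0.2412])]
side specimen_tray 0.78 [178.1 146.1] [array([0.5594, 0.3513]), array([0.529 , 0.2943]), array([0.5192, 0.276 ]), array([0.5094, 0.2577])]
```

```bash
python3 -c "
import cv2
cv2.imwrite('pics/both.png',cv2.vconcat([cv2.resize(cv2.imread('pics/scene0.png')[130:290,80:480],None,fx=2,fy=1.8),cv2.resize(cv2.imread('pics/side0.png')[120:350,80:480],None,fx=2,fy=1.3)]))"
```

```text
(no output)
```

View pics/both.png

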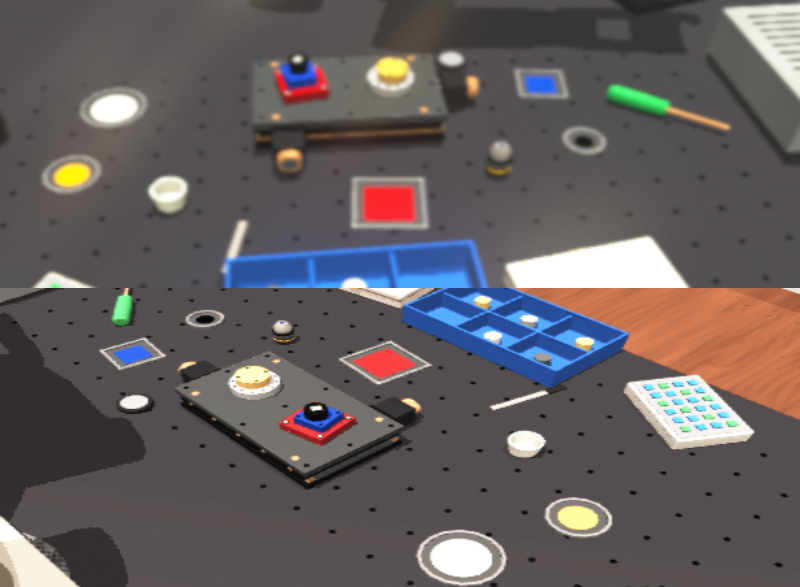

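The pictures show specimen/blue/red in the stack at about scene px (228,172) and brass on round at (275,172). The red tray is ahead of the stage, the blue and specimen trays to the left, and the round and brass trays to the right. Next I go to a survey pose over the stage.

```bash
cat >> h.py <<'E'
from scipy.spatial.transform import Rotation as Ro
R0=np.diag([-1.,1.,-1.])
def go(x,y,z,yawdeg):
    "print shift (cm) and turn to TCP target from the measured pose"
    o=ctrl.get_obs();R=np.array(o["orientation"])
    s=R.T@(np.array([x,y,z])-o["tool_pos"])*100
    t=Ro.from_matrix(R.T@Ro.from_euler('z',yawdeg,degrees=True).as_matrix()@R0).as_rotvec()
    print("shift",np.round(s,2),"turn",np.round(t,3),"|s|",round(np.linalg.norm(s),1),"deg",round(np.degrees(np.linalg.norm(t)),1))
E
python3 -c "
from h import *
go(.43,.03,.36,0)
p=read_camera('wrist');print(np.round(p['T_tool_cam'],3),p['vfov'])"
```

```text
shift [-40.37 -47.38 -12.87] turn [ 0.     0.    -0.289] |s| 63.6 deg 16.5
[[ 0.    -0.959 -0.282  0.072]
 [ 1.     0.     0.     0.001]
 [-0.    -0.282  0.959 -0.144]
 [ 0.     0.     0.     1.   ]] 67.65564321193841
```

```bash
python3 -m pendant '8.5 -4 -4.7 -1.3 0 0 -0.03; 8.5 -8 -9.4 -2.6 0 0 -0.06; 8.5 -12 -14.1 -3.9 0 0 -0.09; 8.5 -16 -18.8 -5.2 0 0 -0.12; 8.5 -20 -23.5 -6.5 0 0 -0.145' 40; python3 -c "
from h import *
go(.43,.03,.36,0)"
```

```text
clock: 2.33
tool_pos: [0.3021, 0.3177, 0.2964]
orientation: [[-0.99, 0.142, 0.001], [0.142, 0.99, 0.0], [-0.001, 0.001, -1.0]]
contact_force: [1.2, -0.6, 0.4]
gripper_width: 0.085
gripper_force: 0.0
shift [-16.74 -26.67  -6.37] turn [ 0.001  0.001 -0.142] |s| 32.1 deg 8.2
```

```bash
python3 -m pendant '8.5 -4 -6 -1.5 0 0 -0.035; 8.5 -8 -12 -3 0 0 -0.07; 8.5 -12 -18 -4.5 0 0 -0.105; 8.5 -15 -22.5 -6 0 0 -0.142; 8.5 -16.7 -26.7 -6.4 0 0 -0.142'; python3 - <<'E'
from h import *
np.set_printoptions(precision=4,suppress=True)
ctrl.get_obs()
o=ctrl.get_obs();p=read_camera("wrist");save(p,"w1.png");print(o["tool_pos"])
import pickle;pickle.dump((o,p),open("w1.pkl","wb"))
N=dict(red_plate=.056,round_plate=.056,brass_riser=.074,blue_riser=.074,specimen=.092,red_tray=0,round_tray=0,brass_tray=0,blue_tray=0,specimen_tray=0)
for n,z in N.items():
    for q in models.pinpoint(p,n)[:1]: print(n,round(q["conf"],2),np.round(q["location"],1),at_z(p,q["location"],z,o)[:2])
E
```

```text
clock: 2.95
tool_pos: [0.4267, 0.0383, 0.3595]
orientation: [[-1.0, 0.001, 0.002], [0.001, 1.0, 0.0], [-0.002, 0.0, -1.0]]
contact_force: [0.9, 0.4, -0.3]
gripper_width: 0.0852
gripper_force: 0.0
[0.4267 0.0383 0.3595]
red_plate 0.72 [213.1 181.8] [ 0.4688 -0.0366]
round_plate 0.55 [289.1 184.2] [0.4729 0.0857]
brass_riser 0.9 [292.  186.8] [0.4723 0.0885]
blue_riser 0.81 [211.4 184.4] [ 0.4683 -0.0364]
red_tray 0.86 [276.8 277.6] [0.6814 0.0722]
round_tray 0.74 [ 63.6 154.1] [ 0.4324 -0.3069]
brass_tray 0.97 [ 61.2 227.8] [ 0.5728 -0.339 ]
blue_tray 0.75 [422.6 153.3] [0.4318 0.3249]
specimen_tray 0.75 [427.6 225.9] [0.5697 0.3564]
```

View pics/w1.png

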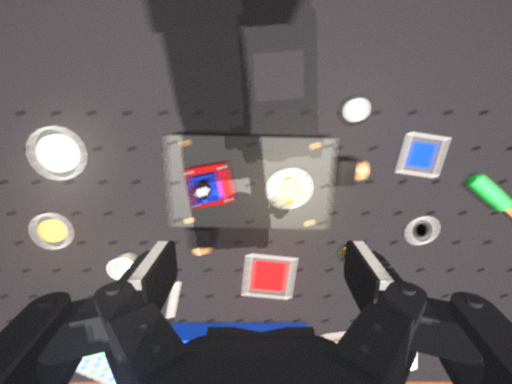

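The picture shows the specimen and blue/red stack at (207,186), brass/round at (290,188), and the red (269,277), blue (422,155), specimen (422,230), round (57,153) and brass (51,231) trays. Some pinpoint results are a few pixels off, so I retake the picture now that the arm is settled and fit the outlines.

```bash
cat >> h.py <<'E'
def fit(p,n,z,o):
    r=models.outline_of(p,n)
    if not r: return print(n,"none")
    m=r[0]["pixels"].astype(np.uint8)
    c=max(cv2.findContours(m,cv2.RETR_EXTERNAL,cv2.CHAIN_APPROX_NONE)[0],key=len)[:,0,:]
    w=np.array([at_z(p,q,z,o)[:2] for q in c])*1000
    w32=w.astype(np.float32)
    (a,b),s,an=cv2.minAreaRect(w32); ce,ra=cv2.minEnclosingCircle(w32)
    print(n,round(r[0]["conf"],2),"px",np.round(c.mean(0)),"rect",np.round([a,b,*s,an],1),"circ",np.round([*ce,ra],1))
    return m
E
python3 - <<'E'
from h import *
np.set_printoptions(precision=4,suppress=True)
o=ctrl.get_obs();p=read_camera("wrist");save(p,"w2.png");print(o["tool_pos"],o["clock"])
N=dict(red_plate=.074,round_plate=.074,brass_riser=.092,blue_riser=.092,specimen=.112,red_tray=.007,round_tray=.007,brass_tray=.007,blue_tray=.007,specimen_tray=.007)
im=p["img"].copy()
for n,z in N.items():
    m=fit(p,n,z,o)
    if m is not None: cv2.drawContours(im,cv2.findContours(m,0,1)[0],-1,(0,255,255),1)
cv2.imwrite("pics/w2m.png",cv2.resize(im[100:310,:,::-1],None,fx=1.56,fy=1.56))
E
```

```text
[0.4254 0.0413 0.3582] 3.5
red_plate 0.66 px [213. 185.] rect [467.2 -33.4  67.6  68.8   8.6] circ [467.1 -33.7  45.5]
round_plate 0.87 px [290. 185.] rect [467.6  87.4  58.5  60.8  27.1] circ [470.4  89.   32.6]
brass_riser 0.71 px [216. 182.] rect [462.2 -29.7  62.8  62.9   8.2] circ [460.2 -29.5  40.1]
blue_riser 0.64 px [208. 188.] rect [466.3 -35.8  46.5  45.3   9.9] circ [466.5 -35.6  30.9]
specimen 0.92 px [205. 189.] rect [463.  -35.2  26.8  32.6  44.2] circ [463.5 -35.2  16.7]
red_tray 0.69 px [271. 275.] rect [670.1  62.6  92.4  95.8  83.5] circ [669.9  62.5  64.3]
round_tray 0.66 px [ 59. 152.] rect [ 427.9 -305.3   91.8   97.4    0. ] circ [ 427.2 -304.8   49.3]
brass_tray 0.78 px [ 54. 230.] rect [ 572.5 -344.    72.6   76.3   37.1] circ [ 571.9 -344.8   39.3]
blue_tray 0.79 px [423. 155.] rect [431.5 324.9  76.   71.3  81.4] circ [430.7 325.6  50.1]
specimen_tray 0.74 px [293. 191.] rect [495.2 102.1  54.2  52.6   0. ] circ [495.6 102.   28.9]
```

View pics/w2m.png

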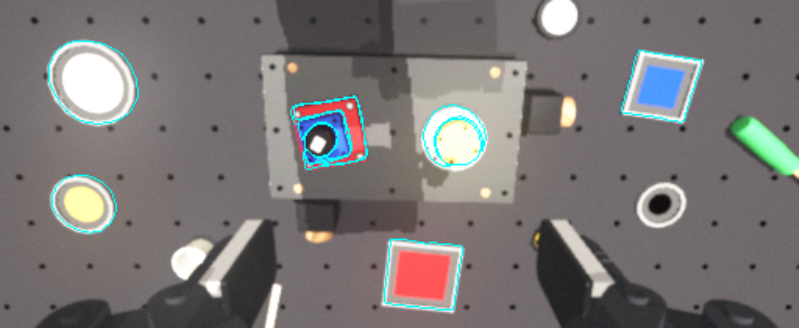

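```bash
python3 - <<'E'
from h import *
import pickle
np.set_printoptions(precision=4,suppress=True)
o=ctrl.get_obs();p=read_camera("wrist");print(o["clock"],o["tool_pos"],o["orientation"],o["qd"])
pickle.dump((o,p),open("w3.pkl","wb"))
# specimen tray: light rim ring near (424,231)
g=cv2.cvtColor(p["img"],cv2.COLOR_RGB2GRAY); x0,y0=398,206
m=(g[y0:258,x0:450]>105).astype(np.uint8)
c=max(cv2.findContours(m,0,1)[0],key=len)[:,0,:]+[x0,y0]
w=np.array([at_z(p,q,.007,o)[:2] for q in c],np.float32)*1000
print("spec tray",cv2.minEnclosingCircle(w),c.mean(0))
for n,z in dict(specimen=.112,red_tray=.007,blue_tray=.007,specimen_tray=.007).items(): fit(p,n,z,o)
hsv=cv2.cvtColor(p["img"],cv2.COLOR_RGB2HSV)
# side camera cross-check of specimen top
s=read_camera("side")
for n,z in dict(specimen=.112,blue_riser=.092,red_plate=.074,red_tray=.007,blue_tray=.007,specimen_tray=.007,round_tray=.007,brass_tray=.007).items(): fit(s,n,z,None)
go(.43,.03,.36,0)
E
```

```text
4.05 [0.4258 0.0401 0.3583] [[-1.      0.0019  0.    ]
 [ 0.0019  1.      0.    ]
 [-0.      0.     -1.    ]] [ 0.0017 -0.0003 -0.0017  0.0021  0.0019 -0.0006]
spec tray ((577.2738037109375, 348.3720397949219), 76.52095031738281) [422.7311 230.7925]
specimen 0.85 px [206. 189.] rect [463.2 -35.8  28.7  29.3  89.9] circ [463.7 -35.6  16.4]
red_tray 0.62 px [271. 276.] rect [671.   61.4  95.5  98.1  84.4] circ [671.3  61.7  65.5]
blue_tray 0.89 px [424. 154.] rect [431.1 324.7  74.3  70.5  82.1] circ [430.6 324.8  48.4]
specimen_tray 0.7 px [424. 229.] rect [571.9 346.4  59.6  55.   53.3] circ [572.1 346.4  30.5]
specimen 0.58 px [238. 215.] rect [460.6 -44.4  40.6  24.9  48.7] circ [461.5 -45.2  20.5]
blue_riser 0.8 px [239. 221.] rect [464.5 -43.1  53.4  52.6  12.1] circ [462.  -46.9  30.3]
red_plate 0.88 px [237. 226.] rect [463.1 -39.2  72.2  72.2  11.5] circ [462.7 -43.2  44.4]
red_tray 0.82 px [272. 178.] rect [669.7  59.3  99.   98.4  84.2] circ [669.3  58.6  65.8]
blue_tray 0.77 px [146. 171.] rect [430.4 322.2  75.5  69.5  81.5] circ [430.7 322.2  46.9]
specimen_tray 0.75 px [181. 144.] rect [567.9 344.3  50.7  51.   53.4] circ [569.  345.5  28.1]
round_tray 0.95 px [310. 328.] rect [ 426.7 -308.6   94.1   92.6   59. ] circ [ 426.  -307.5   48.3]
brass_tray 0.56 px [369. 296.] rect [ 572.  -347.2   75.1   72.9   46.9] circ [ 572.6 -348.    38.7]
shift [-0.43 -1.02 -0.17] turn [ 0.    -0.    -0.002] |s| 1.1 deg 0.1
```

```bash
python3 -m pendant '8.5 -1 -1.9 4.5 0 0 0; 8.5 -2 -3.8 9 0 0 0; 8.5 -3 -5.7 13 0 0 0; 8.5 -3.9 -7.6 17 0 0 0; 8.5 -3.9 -7.6 17.8 0 0 0'; python3 - <<'E'
from h import *
read_camera("wrist");read_camera("wrist")
o=ctrl.get_obs();p=read_camera("wrist");save(p,"w4.png")
print(o["tool_pos"])
for n,z in dict(specimen=.112,blue_riser=.092,red_plate=.074).items(): fit(p,n,z,o)
go(.465,-.036,.099,0)
E
```

```text
clock: 5.38
tool_pos: [0.4635, -0.0365, 0.1781]
orientation: [[-1.0, 0.003, -0.004], [0.003, 1.0, 0.0], [0.004, 0.0, -1.0]]
contact_force: [-0.4, 0.4, -0.1]
gripper_width: 0.085
gripper_force: 0.0
[ 0.46405714 -0.03570876  0.17985416]
specimen 0.64 px [257. 203.] rect [463.6 -37.8  27.4  32.   89.9] circ [463.4 -38.1  16.3]
blue_riser 0.7 px [257. 199.] rect [467.  -37.7  44.8  42.   12.2] circ [466.7 -37.4  29. ]
red_plate 0.61 px [261. 193.] rect [467.2 -34.1  66.3  64.    9.4] circ [467.3 -33.8  44.2]
shift [ 0.06 -0.05  8.28] turn [-0.     0.003 -0.001] |s| 8.3 deg 0.2
```

View pics/w4.png

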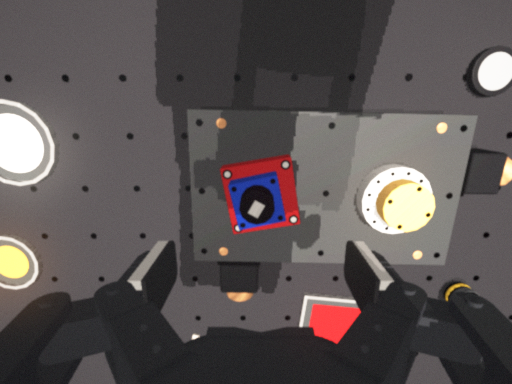

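Specimen is at (257,203), centred under the tool on blue and red. I go down and grasp it.

```bash
python3 -m pendant '8.5 0 -0.2 2.5 0 0 0; 8.5 0 -0.2 5 0 0 0; 8.5 0 -0.2 7 0 0 0; 8.5 0 -0.2 8.1 0 0 0; 8.5 0 -0.2 8.1 0 0 0' 25; python3 -m pendant '6 0 0 0 0 0 0; 4.5 0 0 0 0 0 0; 3.4 0 0 0 0 0 0; 2.8 0 0 0 0 0 0; 2.2 0 0 0 0 0 0' 25; python3 -m pendant '2 0 0 0 0 0 0; 2 0 0 0 0 0 0; 2 0 0 0 0 0 0; 2 0 0 0 0 0 0; 2 0 0 0 0 0 0' 25
```

```text
clock: 6.3
tool_pos: [0.4647, -0.0377, 0.0995]
orientation: [[-1.0, 0.001, -0.0], [0.001, 1.0, 0.0], [0.0, 0.0, -1.0]]
contact_force: [0.9, -1.5, -0.7]
gripper_width: 0.0849
gripper_force: 0.0
clock: 6.92
tool_pos: [0.4648, -0.038, 0.0997]
orientation: [[-1.0, 0.002, 0.0], [0.002, 1.0, -0.0], [-0.0, -0.0, -1.0]]
contact_force: [-1.4, -1.1, 5.2]
gripper_width: 0.0267
gripper_force: 24.3
clock: 7.55
tool_pos: [0.4648, -0.038, 0.0997]
orientation: [[-1.0, 0.002, 0.0], [0.002, 1.0, -0.0], [-0.0, -0.0, -1.0]]
contact_force: [-0.7, -0.1, 4.8]
gripper_width: 0.027
gripper_force: 24.3
```

```bash
python3 -m pendant '2 0 0 -1 0 0 0; 2 0 0 -4 0 0 0; 2 0 0 -7 0 0 0; 2 -1 2 -9 0 0 0; 2 -3 7 -9 0 0 0';  python3 - <<'E'
from h import *
go(.571,.3455,.18,0)
E
```

```text
clock: 8.18
tool_pos: [0.496, 0.0317, 0.1918]
orientation: [[-1.0, 0.005, 0.004], [0.005, 1.0, -0.0], [-0.004, -0.0, -1.0]]
contact_force: [0.9, -0.4, -0.3]
gripper_width: 0.0263
gripper_force: 24.7
shift [-7.34 31.42  1.2 ] turn [-0.     0.004 -0.005] |s| 32.3 deg 0.4
```

```bash
python3 -m pendant '2 -1 5 0 0 0 0; 2 -2.5 11 0 0 0 0; 2 -4 17 0 0 0 0; 2 -5.5 23 0 0 0 0; 2 -6.8 29 1 0 0 0'; python3 -m pendant '2 -0.3 1.3 2 0 0 0; 2 -0.5 2.4 4 0 0 0; 2 -0.5 2.4 6 0 0 0; 2 -0.5 2.4 8 0 0 0; 2 -0.5 2.4 8 0 0 0'; python3 - <<'E'
from h import *
read_camera("wrist");read_camera("wrist")
o=ctrl.get_obs();p=read_camera("wrist");save(p,"w5.png");print(o["tool_pos"])
fit(p,"specimen_tray",.007,o)
go(.571,.3455,.012,0)
E
```

```text
clock: 8.8
tool_pos: [0.564, 0.3243, 0.1806]
orientation: [[-1.0, 0.002, 0.002], [0.002, 1.0, 0.001], [-0.002, 0.001, -1.0]]
contact_force: [1.4, -1.1, -0.9]
gripper_width: 0.0267
gripper_force: 24.7
clock: 9.43
tool_pos: [0.5671, 0.344, 0.0971]
orientation: [[-1.0, 0.003, -0.004], [0.003, 1.0, -0.002], [0.004, -0.002, -1.0]]
contact_force: [-0.1, 0.6, 0.0]
gripper_width: 0.0263
gripper_force: 24.8
[0.56851372 0.34526886 0.09938   ]
specimen_tray 0.74 px [262. 197.] rect [569.2 348.5  56.6  51.3  85.1] circ [572.5 347.8  29.2]
shift [-0.19 -0.04  8.83] turn [ 0.001  0.001 -0.002] |s| 8.8 deg 0.2
```

View pics/w5.png

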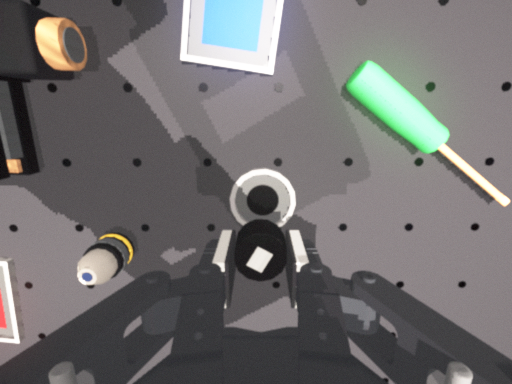

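```bash
python3 - <<'E'
from h import *
p=read_camera("wrist");o=ctrl.get_obs()
print(at_z(p,(262.5,200),.003,o),at_z(p,(263,200),.007,o),"spec top",at_z(p,(261,249),o["tool_pos"][2]+.013,o))
E
```

```text
[0.57511027 0.34889328 0.003     ] [0.57381998 0.34929264 0.007     ] spec top [0.5654309  0.34717777 0.11338878]
```

Tray disc is at (262,200) and the held specimen's top at (261,249). I shift 6 mm and lower.

```bash
python3 -m pendant '2 -0.6 0.2 2.5 0 0 0; 2 -0.6 0.2 5 0 0 0; 2 -0.6 0.2 7 0 0 0; 2 -0.6 0.2 8.3 0 0 0; 2 -0.6 0.2 8.5 0 0 0'; python3 -m pendant '2 0 0 0 0 0 0; 2 0 0 0.1 0 0 0; 2 0 0 0.2 0 0 0; 2 0 0 0.2 0 0 0; 2 0 0 0.2 0 0 0'
```

```text
clock: 10.3
tool_pos: [0.5739, 0.3477, 0.0136]
orientation: [[-1.0, 0.002, -0.001], [0.002, 1.0, -0.001], [0.001, -0.001, -1.0]]
contact_force: [0.1, 0.2, 0.4]
gripper_width: 0.0267
gripper_force: 24.8
clock: 10.92
tool_pos: [0.5743, 0.3479, 0.0125]
orientation: [[-1.0, 0.002, 0.0], [0.002, 1.0, 0.0], [-0.0, 0.0, -1.0]]
contact_force: [0.8, 0.3, -0.1]
gripper_width: 0.0266
gripper_force: 24.8
```

```bash
python3 -m pendant '2 0 0 0.05 0 0 0; 2 0 0 0.1 0 0 0; 2 0 0 0.15 0 0 0; 2 0 0 0.15 0 0 0; 2 0 0 0.15 0 0 0'; python3 -m pendant '2 0 0 0.05 0 0 0; 2 0 0 0.1 0 0 0; 2 0 0 0.1 0 0 0; 2 0 0 0.1 0 0 0; 2 0 0 0.1 0 0 0'
```

```text
clock: 11.55
tool_pos: [0.5743, 0.3479, 0.0108]
orientation: [[-1.0, 0.002, -0.0], [0.002, 1.0, -0.0], [0.0, -0.0, -1.0]]
contact_force: [0.3, 1.0, 0.4]
gripper_width: 0.0267
gripper_force: 24.9
clock: 12.18
tool_pos: [0.5743, 0.3479, 0.0107]
orientation: [[-1.0, 0.002, -0.0], [0.002, 1.0, -0.0], [0.0, -0.0, -1.0]]
contact_force: [-3.2, -0.5, 8.0]
gripper_width: 0.0264
gripper_force: 25.5
```

```bash
python3 -m pendant '3.2 0 0 0 0 0 0; 4 0 0 0 0 0 0; 5 0 0 0 0 0 0; 5 0 0 -0.5 0 0 0; 5 0 0 -4 0 0 0'; python3 -m pendant '6 0 0 -2 0 0 0; 8.5 0 -0 -8 0 0 0; 8.5 0 0 -11 0 0 0; 8.5 0 0 -11 0 0 0; 8.5 0 0 -11 0 0 0'; python3 - <<'E'
from h import *
read_camera("wrist")
o=ctrl.get_obs();p=read_camera("wrist");save(p,"w6.png");print(o["tool_pos"])
fit(p,"specimen",.023,o);fit(p,"specimen_tray",.007,o);fit(p,"blue_tray",.007,o)
go(.466,-.037,.17,10)
E
```

```text
clock: 12.8
tool_pos: [0.5726, 0.3469, 0.048]
orientation: [[-1.0, 0.002, -0.004], [0.002, 1.0, -0.003], [0.004, -0.003, -1.0]]
contact_force: [-0.3, 0.5, 1.3]
gripper_width: 0.05
gripper_force: 0.0
clock: 13.42
tool_pos: [0.5737, 0.3476, 0.1592]
orientation: [[-1.0, 0.002, -0.001], [0.002, 1.0, -0.001], [0.001, -0.001, -1.0]]
contact_force: [0.8, 0.3, 0.1]
gripper_width: 0.0852
gripper_force: 0.0
[0.5734117  0.34741102 0.15850095]
specimen 0.71 px [262. 183.] rect [573.6 349.4  27.3  31.1  89.9] circ [573.6 349.4  16. ]
specimen_tray 0.97 px [260. 178.] rect [572.8 347.3  56.3  56.5  89.9] circ [572.6 347.5  29.1]
blue_tray 0.95 px [237.  34.] rect [435.2 325.7  71.9  64.   82.5] circ [434.1 325.8  47.2]
shift [ 10.71 -38.48  -1.09] turn [-0.001 -0.002 -0.176] |s| 40.0 deg 10.1
```

View pics/w6.png

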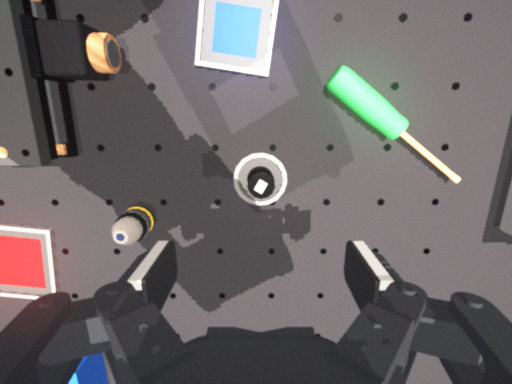

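The specimen sits centred in its tray at (261,183). The blue riser is next.

```bash
python3 -m pendant '8.5 1.5 -5 -1 0 0 0; 8.5 3 -11 -1.5 0 0 -0.05; 8.5 4.6 -17 -1.5 0 0 -0.1; 8.5 6.2 -23 -1.5 0 0 -0.176; 8.5 7.8 -29 -1.5 0 0 -0.176'; python3 -m pendant '8.5 1.1 -4 0.2 0 0 0; 8.5 1.1 -8.7 0.2 0 0 0; 8.5 1.1 -9.7 0.4 0 0 0; 8.5 1.1 -9.7 0.4 0 0 0; 8.5 1.1 -9.7 0.4 0 0 0'; python3 - <<'E'
from h import *
read_camera("wrist")
o=ctrl.get_obs();p=read_camera("wrist");save(p,"w7.png");print(o["tool_pos"],o["clock"])
fit(p,"blue_riser",.092,o);fit(p,"red_plate",.074,o)
go(.467,-.037,.080,10)
E
```

```text
clock: 14.3
tool_pos: [0.495, 0.0563, 0.1745]
orientation: [[-0.985, -0.175, -0.0], [-0.175, 0.985, -0.0], [0.0, -0.0, -1.0]]
contact_force: [1.2, 0.4, 0.6]
gripper_width: 0.0851
gripper_force: 0.0
clock: 14.92
tool_pos: [0.5015, -0.0384, 0.1706]
orientation: [[-0.985, -0.174, -0.001], [-0.174, 0.985, 0.0], [0.001, 0.0, -1.0]]
contact_force: [-0.7, 0.5, -0.2]
gripper_width: 0.0854
gripper_force: 0.0
[ 0.50150966 -0.03829199  0.17064   ] 14.975
blue_riser 0.56 px [267. 159.] rect [468.  -37.4  44.4  42.5  12. ] circ [468.7 -37.7  28.9]
red_plate 0.85 px [271. 155.] rect [468.1 -34.4  64.2  64.2   9. ] circ [468.7 -34.4  43.7]
shift [3.39 0.75 9.08] turn [ 0.    -0.     0.001] |s| 9.7 deg 0.1
```

```bash
python3 -m pendant '8.5 1.6 0.4 2 0 0 -0.03; 8.5 3.3 0.7 4 0 0 -0.03; 8.5 3.3 0.7 6.5 0 0 -0.03; 8.5 3.3 0.7 9 0 0 -0.03; 8.5 3.3 0.7 9.05 0 0 -0.03' 40; python3 -m pendant '7 0 0 0 0 0 0; 6 0 0 0 0 0 0; 5 0 0 0 0 0 0; 4.4 0 0 0 0 0 0; 3.7 0 0 0 0 0 0' 40; python3 -m pendant '3.6 0 0 0 0 0 0; 3.6 0 0 0 0 0 0; 3.6 0 0 0 0 0 0; 3.6 0 0 0 0 0 0; 3.6 0 0 0 0 0 0' 40
```

```text
clock: 15.75
tool_pos: [0.4668, -0.0376, 0.0792]
orientation: [[-0.979, -0.204, -0.003], [-0.204, 0.979, 0.0], [0.003, 0.001, -1.0]]
contact_force: [0.8, -0.6, 0.9]
gripper_width: 0.0852
gripper_force: 0.0
clock: 16.38
tool_pos: [0.4683, -0.0383, 0.081]
orientation: [[-0.979, -0.203, 0.001], [-0.203, 0.979, -0.0], [-0.001, -0.0, -1.0]]
contact_force: [-2.2, -0.2, 7.1]
gripper_width: 0.0406
gripper_force: 40.2
clock: 17.0
tool_pos: [0.4683, -0.0383, 0.081]
orientation: [[-0.979, -0.203, 0.001], [-0.203, 0.979, -0.0], [-0.001, -0.0, -1.0]]
contact_force: [-2.2, -0.9, 7.1]
gripper_width: 0.0408
gripper_force: 40.2
```

```bash
python3 -m pendant '3.6 0 0 -1 0 0 0; 3.6 0 0 -4 0 0 0; 3.6 0 0 -8 0 0 0; 3.6 0 0 -9 0 0 0; 3.6 0 0 -9 0 0 0';  python3 - <<'E'
from h import *
go(.433,.325,.15,-8)
E
```

```text
clock: 17.62
tool_pos: [0.4682, -0.0382, 0.1708]
orientation: [[-0.979, -0.203, 0.001], [-0.203, 0.979, -0.0], [-0.001, -0.0, -1.0]]
contact_force: [0.1, -0.7, -1.3]
gripper_width: 0.0408
gripper_force: 41.2
shift [-3.91 36.28  2.07] turn [-0.     0.001  0.344] |s| 36.6 deg 19.7
```

```bash
python3 -m pendant '3.6 -0.4 4 0 0 0 0.05; 3.6 -1 10 0 0 0 0.1; 3.6 -1.7 16 0 0 0 0.2; 3.6 -2.4 22 0 0 0 0.3; 3.6 -3.1 28 0 0 0 0.344'; python3 - <<'E'
from h import *
go(.433,.325,.09,-8)
E
```

```text
clock: 18.25
tool_pos: [0.4403, 0.2437, 0.1687]
orientation: [[-0.99, 0.141, -0.002], [0.141, 0.99, -0.001], [0.002, -0.002, -1.0]]
contact_force: [1.7, 0.3, -0.5]
gripper_width: 0.0408
gripper_force: 41.2
shift [1.86 7.96 7.87] turn [-0.002 -0.002 -0.002] |s| 11.3 deg 0.2
```

```bash
python3 -m pendant '3.6 1 3 1 0 0 0; 3.6 1.7 6 3 0 0 0; 3.6 1.7 7.8 6 0 0 0; 3.6 1.7 7.8 7.8 0 0 0; 3.6 1.7 7.8 7.8 0 0 0'; python3 - <<'E'
from h import *
read_camera("wrist")
o=ctrl.get_obs();p=read_camera("wrist");save(p,"w8.png");print(o["tool_pos"])
fit(p,"blue_tray",.007,o)
go(.433,.325,.011,-8)
E
```

```text
clock: 18.88
tool_pos: [0.4339, 0.3202, 0.0901]
orientation: [[-0.99, 0.139, -0.004], [0.139, 0.99, -0.003], [0.004, -0.004, -1.0]]
contact_force: [0.4, -0.6, -0.5]
gripper_width: 0.0405
gripper_force: 41.2
[0.4348225  0.32060016 0.09131437]
blue_tray 0.82 px [270. 183.] rect [429.2 326.4  70.6  67.1  81.1] circ [429.5 326.3  47.5]
shift [0.35 0.32 8.18] turn [ 0.     0.    -0.001] |s| 8.2 deg 0.1
```

View pics/w8.png

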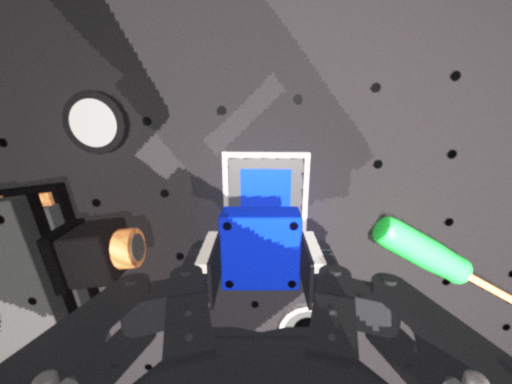

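Tray near rim is at row 152, columns 224–309, and its far half is hidden by the riser. I compute the centre from the near edge.

```bash
python3 - <<'E'
from h import *
p=read_camera("wrist");o=ctrl.get_obs();R=np.array(o["orientation"])
e=at_z(p,(266.5,151.5),.007,o); c=e-R[:,0]*.035
b=at_z(p,(260.5,248.5),o["tool_pos"][2]+.011,o)
print(o["tool_pos"],c,"blue top",b)
go(c[0],c[1],.011,-8)
E
```

```text
[0.43620562 0.32150027 0.09314613] [0.43354837 0.32786181 0.00703128] blue top [0.4334584  0.32283595 0.10414613]
shift [0.36 0.59 8.21] turn [ 0.001  0.001 -0.001] |s| 8.2 deg 0.1
```

```bash
python3 -m pendant '3.6 0.2 0.5 2.5 0 0 0; 3.6 0.2 0.5 5 0 0 0; 3.6 0.2 0.5 7 0 0 0; 3.6 0.2 0.5 7.8 0 0 0; 3.6 0.2 0.5 7.8 0 0 0'; python3 -m pendant '3.6 0 0 0.1 0 0 0; 3.6 0 0 0.1 0 0 0; 3.6 0 0 0.1 0 0 0; 3.6 0 0 0.1 0 0 0; 3.6 0 0 0.1 0 0 0'
```

```text
clock: 19.7
tool_pos: [0.4346, 0.327, 0.0147]
orientation: [[-0.99, 0.14, 0.0], [0.14, 0.99, 0.0], [-0.0, 0.0, -1.0]]
contact_force: [-0.2, 0.1, -1.0]
gripper_width: 0.0404
gripper_force: 41.2
clock: 20.32
tool_pos: [0.4344, 0.3271, 0.0134]
orientation: [[-0.99, 0.139, 0.0], [0.139, 0.99, 0.0], [-0.0, 0.0, -1.0]]
contact_force: [-1.3, 0.0, -0.5]
gripper_width: 0.0406
gripper_force: 41.2
```

Expected contact is at about z = 0.010.

```bash
python3 -m pendant '3.6 0 0 0.1 0 0 0; 3.6 0 0 0.2 0 0 0; 3.6 0 0 0.25 0 0 0; 3.6 0 0 0.25 0 0 0; 3.6 0 0 0.25 0 0 0'; python3 -m pendant '3.6 0 0 0.05 0 0 0; 3.6 0 0 0.1 0 0 0; 3.6 0 0 0.1 0 0 0; 3.6 0 0 0.1 0 0 0; 3.6 0 0 0.1 0 0 0'
```

```text
clock: 20.95
tool_pos: [0.4344, 0.3271, 0.0108]
orientation: [[-0.99, 0.139, -0.0], [0.139, 0.99, -0.0], [0.0, -0.0, -1.0]]
contact_force: [0.4, -0.1, 0.0]
gripper_width: 0.0406
gripper_force: 41.2
clock: 21.58
tool_pos: [0.4344, 0.3271, 0.01]
orientation: [[-0.99, 0.139, 0.0], [0.139, 0.99, 0.0], [-0.0, 0.0, -1.0]]
contact_force: [-1.1, -1.2, 4.9]
gripper_width: 0.0408
gripper_force: 41.8
```

```bash
python3 -m pendant '4.6 0 0 0 0 0 0; 5.4 0 0 0 0 0 0; 6 0 0 0 0 0 0; 6 0 0 -0.5 0 0 0; 6 0 0 -4 0 0 0'; python3 -m pendant '7 0 0 -2 0 0 0; 8.5 0 0 -8 0 0 0; 8.5 0 0 -12 0 0 0; 8.5 0 0 -12 0 0 0; 8.5 0 0 -12 0 0 0'; python3 - <<'E'
from h import *
read_camera("wrist")
o=ctrl.get_obs();p=read_camera("wrist");save(p,"w9.png");print(o["tool_pos"])
fit(p,"blue_riser",.021,o);fit(p,"blue_tray",.007,o)
go(.468,-.0345,.15,9)
E
```

```text
clock: 22.2
tool_pos: [0.433, 0.3261, 0.0488]
orientation: [[-0.99, 0.139, -0.003], [0.139, 0.99, -0.003], [0.003, -0.003, -1.0]]
contact_force: [-0.1, 0.3, 0.5]
gripper_width: 0.06
gripper_force: 0.0
clock: 22.82
tool_pos: [0.434, 0.3268, 0.1696]
orientation: [[-0.99, 0.139, -0.0], [0.139, 0.99, -0.0], [0.0, -0.0, -1.0]]
contact_force: [-1.3, -0.8, -0.1]
gripper_width: 0.0846
gripper_force: 0.0
[0.43361595 0.32656479 0.16887759]
blue_riser 0.68 px [261. 178.] rect [433.1 328.2  43.5  45.1  82. ] circ [432.6 328.3  29.3]
blue_tray 0.58 px [259. 173.] rect [430.7 326.3  70.3  70.2  82. ] circ [431.2 326.3  48.4]
shift [ -8.44 -35.27   1.9 ] turn [-0.002 -0.002 -0.297] |s| 36.3 deg 17.0
```

View pics/w9.png

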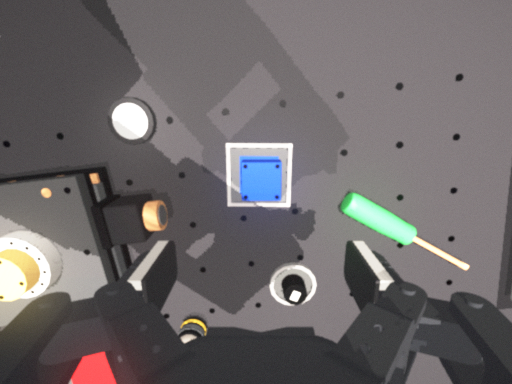

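Blue riser sits in its tray at (261,178), within about 3 mm and aligned. The red plate is next.

```bash
python3 -m pendant '8.5 -1 -5 0 0 0 -0.05; 8.5 -2.5 -11 0 0 0 -0.1; 8.5 -4 -17 0 0 0 -0.2; 8.5 -5.5 -23 0 0 0 -0.297; 8.5 -7 -29 0 0 0 -0.297'; python3 - <<'E'
from h import *
go(.468,-.0345,.15,9)
E
```

```text
clock: 23.65
tool_pos: [0.4629, 0.0283, 0.1692]
orientation: [[-0.987, -0.158, -0.001], [-0.158, 0.987, -0.0], [0.001, 0.0, -1.0]]
contact_force: [1.7, 0.1, 0.1]
gripper_width: 0.0851
gripper_force: 0.0
shift [ 0.49 -6.28  1.92] turn [ 0.    -0.001  0.002] |s| 6.6 deg 0.1
```

```bash
python3 -m pendant '8.5 0.2 -3 1 0 0 0; 8.5 0.4 -6 1.9 0 0 0; 8.5 0.4 -6 1.9 0 0 0; 8.5 0.4 -6 1.9 0 0 0; 8.5 0.4 -6 1.9 0 0 0'; python3 - <<'E'
from h import *
read_camera("wrist")
o=ctrl.get_obs();p=read_camera("wrist");save(p,"w10.png");print(o["tool_pos"])
fit(p,"red_plate",.074,o)
go(.468,-.0345,.058,9)
E
```

```text
clock: 24.28
tool_pos: [0.4687, -0.0288, 0.1509]
orientation: [[-0.987, -0.158, -0.0], [-0.158, 0.987, 0.0], [0.0, 0.0, -1.0]]
contact_force: [0.5, 0.6, 0.3]
gripper_width: 0.0851
gripper_force: 0.0
[ 0.4687795  -0.02882981  0.15095997]
red_plate 0.87 px [253. 196.] rect [467.1 -34.5  65.8  63.9   9.1] circ [467.5 -34.   43.9]
shift [ 0.16 -0.53  9.3 ] turn [-0.     0.     0.001] |s| 9.3 deg 0.1
```

```bash
python3 -m pendant '8.5 0.1 -0.5 2.5 0 0 0; 8.5 0.1 -0.5 5 0 0 0; 8.5 0.1 -0.5 7.5 0 0 0; 8.5 0.1 -0.5 9.2 0 0 0; 8.5 0.1 -0.5 9.2 0 0 0' 60; python3 -m pendant '7.5 0 0 0 0 0 0; 7 0 0 0 0 0 0; 6.4 0 0 0 0 0 0; 6 0 0 0 0 0 0; 5.8 0 0 0 0 0 0' 60; python3 - <<'E'
from h import *
o=ctrl.get_obs();print(o["clock"]);p=read_camera("side");cv2.imwrite("pics/s1.png",cv2.resize(p["img"][120:300,150:340,::-1],None,fx=3,fy=3))
E
```

```text
clock: 25.05
tool_pos: [0.4677, -0.0344, 0.058]
orientation: [[-0.988, -0.157, -0.002], [-0.157, 0.988, 0.0], [0.002, 0.001, -1.0]]
contact_force: [-0.3, 0.3, 0.9]
gripper_width: 0.0852
gripper_force: 0.0
clock: 25.68
tool_pos: [0.4691, -0.035, 0.0601]
orientation: [[-0.988, -0.157, 0.002], [-0.157, 0.988, -0.0], [-0.002, -0.001, -1.0]]
contact_force: [-2.7, -1.5, 13.0]
gripper_width: 0.0624
gripper_force: 62.9
25.675
```

View pics/s1.png

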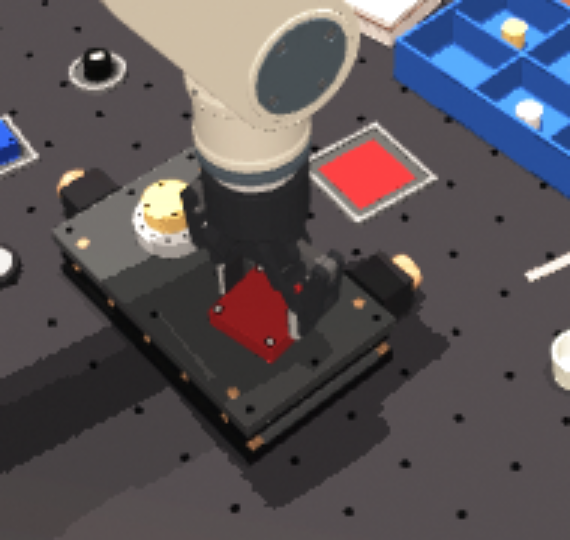

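The pads hold the plate on both sides, at about (218,275) and (295,320) in the crop. I lift and carry it.

```bash
python3 -m pendant '5.8 0 0 -0.5 0 0 0; 5.8 0 0 -2 0 0 0; 5.8 0 0 -4 0 0 0; 5.8 0 0 -7 0 0 0; 5.8 0 0 -9 0 0 0';  python3 - <<'E'
from h import *
go(.671,.0625,.12,-6)
E
```

```text
clock: 26.35
tool_pos: [0.4687, -0.0348, 0.1507]
orientation: [[-0.988, -0.157, 0.001], [-0.157, 0.988, -0.0], [-0.001, -0.0, -1.0]]
contact_force: [-0.2, -0.1, -3.0]
gripper_width: 0.0616
gripper_force: 66.8
shift [-21.5    6.45   3.1 ] turn [-0.     0.001  0.262] |s| 22.7 deg 15.0
```

```bash
python3 -m pendant '5.8 -5 1.5 0 0 0 0.06; 5.8 -10 3 0 0 0 0.13; 5.8 -15 4.5 0 0 0 0.2; 5.8 -20 6 1.5 0 0 0.262; 5.8 -21.5 6.4 3.1 0 0 0.262'; python3 - <<'E'
from h import *
read_camera("wrist")
read_camera("wrist");p=read_camera("wrist");o=ctrl.get_obs();save(p,"w11.png");print(o["tool_pos"])
fit(p,"red_tray",.007,o);fit(p,"red_plate",o["tool_pos"][2]+.014,o)
go(.671,.0625,.010,-6)
E
```

```text
clock: 26.98
tool_pos: [0.6737, 0.0637, 0.1186]
orientation: [[-0.995, 0.104, 0.003], [0.104, 0.995, 0.0], [-0.003, 0.001, -1.0]]
contact_force: [-0.9, -0.4, -2.4]
gripper_width: 0.0621
gripper_force: 66.8
[0.6700097  0.06231514 0.11710776]
red_tray 0.84 px [259. 162.] rect [645.   64.2  92.7  40.7  84. ] circ [645.2  64.6  49.6]
red_plate 0.86 px [261. 247.] rect [666.9  63.5  63.8  68.1  84.3] circ [668.4  63.7  44.9]
shift [-0.1   0.09 10.83] turn [-0.    -0.001 -0.   ] |s| 10.8 deg 0.1
```

View pics/w11.png

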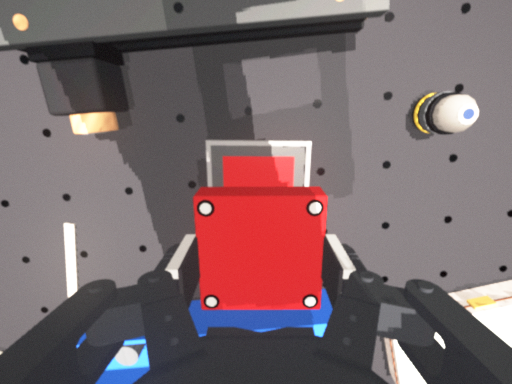

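Tray near rim is at row 140, columns 206–312, and the plate is parallel to it.

```bash
python3 - <<'E'
from h import *
p=read_camera("wrist");o=ctrl.get_obs();R=np.array(o["orientation"])
c=at_z(p,(259,139.5),.007,o)-R[:,0]*.046
zt=o["tool_pos"][2]+.014
pc=(at_z(p,(195,188),zt,o)+at_z(p,(326,188),zt,o)+at_z(p,(201,307),zt,o)+at_z(p,(320,307),zt,o))/4
print(o["tool_pos"],c,"plate",pc,[np.linalg.norm(at_z(p,a,zt,o)-at_z(p,b,zt,o)) for a,b in (((195,188),(326,188)),((201,307),(320,307)),((195,188),(201,307)))])
E
```

```text
[0.67015895 0.06163152 0.11866947] [0.67064398 0.06131785 0.00699499] plate [0.66743215 0.06286239 0.13266947] [np.float64(0.06147652836588592), np.float64(0.0635730199462804), np.float64(0.06594026960379766)]
```

```bash
python3 -m pendant '5.8 -0.2 0 3 0 0 0; 5.8 -0.2 0 6 0 0 0; 5.8 -0.2 0 8.5 0 0 0; 5.8 -0.2 0 10.2 0 0 0; 5.8 -0.2 0 10.4 0 0 0'; python3 -m pendant '5.8 0 0 0.1 0 0 0; 5.8 0 0 0.2 0 0 0; 5.8 0 0 0.2 0 0 0; 5.8 0 0 0.2 0 0 0; 5.8 0 0 0.2 0 0 0'
```

```text
clock: 27.9
tool_pos: [0.6721, 0.0615, 0.0134]
orientation: [[-0.994, 0.105, -0.001], [0.105, 0.994, -0.0], [0.001, -0.0, -1.0]]
contact_force: [0.2, 0.7, -3.0]
gripper_width: 0.0618
gripper_force: 66.7
clock: 28.52
tool_pos: [0.6729, 0.0619, 0.012]
orientation: [[-0.995, 0.105, 0.0], [0.105, 0.995, 0.0], [-0.0, 0.0, -1.0]]
contact_force: [0.5, 0.2, -1.8]
gripper_width: 0.0623
gripper_force: 66.7
```

```bash
python3 -m pendant '5.8 0 0 0.1 0 0 0; 5.8 0 0 0.2 0 0 0; 5.8 0 0 0.2 0 0 0; 5.8 0 0 0.2 0 0 0; 5.8 0 0 0.2 0 0 0'; python3 -m pendant '5.8 0 0 0.1 0 0 0; 5.8 0 0 0.15 0 0 0; 5.8 0 0 0.15 0 0 0; 5.8 0 0 0.15 0 0 0; 5.8 0 0 0.15 0 0 0';python3 -m pendant '5.8 0 0 0.05 0 0 0; 5.8 0 0 0.1 0 0 0; 5.8 0 0 0.1 0 0 0; 5.8 0 0 0.1 0 0 0; 5.8 0 0 0.1 0 0 0'
```

```text
clock: 29.15
tool_pos: [0.6728, 0.0618, 0.0098]
orientation: [[-0.995, 0.105, 0.0], [0.105, 0.995, -0.0], [-0.0, -0.0, -1.0]]
contact_force: [0.2, -0.7, -1.9]
gripper_width: 0.0615
gripper_force: 66.7
clock: 29.78
tool_pos: [0.6729, 0.0618, 0.0084]
orientation: [[-0.995, 0.105, 0.0], [0.105, 0.995, 0.0], [-0.0, 0.0, -1.0]]
contact_force: [-0.5, -0.3, -1.5]
gripper_width: 0.062
gripper_force: 66.7
clock: 30.4
tool_pos: [0.6728, 0.0619, 0.0074]
orientation: [[-0.995, 0.105, 0.0], [0.105, 0.995, -0.0], [-0.0, -0.0, -1.0]]
contact_force: [-0.3, 0.4, -1.6]
gripper_width: 0.0618
gripper_force: 66.8
```

```bash
python3 -m pendant '5.8 0 0 0.05 0 0 0; 5.8 0 0 0.1 0 0 0; 5.8 0 0 0.1 0 0 0; 5.8 0 0 0.1 0 0 0; 5.8 0 0 0.1 0 0 0'
```

```text
clock: 31.02
tool_pos: [0.6728, 0.0619, 0.0073]
orientation: [[-0.995, 0.105, 0.0], [0.105, 0.995, -0.0], [-0.0, -0.0, -1.0]]
contact_force: [-4.3, 0.8, 6.8]
gripper_width: 0.0621
gripper_force: 67.8
```

Contact. I release slowly and retreat.

```bash
python3 -m pendant '6.6 0 0 0 0 0 0; 7.4 0 0 0 0 0 0; 8.2 0 0 0 0 0 0; 8.5 0 0 -0.5 0 0 0; 8.5 0 0 -4 0 0 0'; python3 -m pendant '8.5 0 0 -4 0 0 0; 8.5 2 0 -9 0 0 0; 8.5 5 0 -12 0 0 0; 8.5 5 0 -12 0 0 0; 8.5 5 0 -12 0 0 0'; python3 - <<'E'
from h import *
read_camera("wrist")
o=ctrl.get_obs();p=read_camera("wrist");save(p,"w12.png");print(o["tool_pos"])
fit(p,"red_plate",.021,o);fit(p,"red_tray",.007,o);fit(p,"round_plate",.074,o);fit(p,"brass_riser",.092,o)
go(.472,.0885,.15,0)
E
```

```text
clock: 31.65
tool_pos: [0.6709, 0.0617, 0.0446]
orientation: [[-0.995, 0.105, -0.005], [0.105, 0.995, -0.0], [0.005, -0.001, -1.0]]
contact_force: [0.5, 0.4, 0.4]
gripper_width: 0.0845
gripper_force: 0.0
clock: 32.28
tool_pos: [0.6234, 0.0671, 0.1663]
orientation: [[-0.995, 0.105, 0.001], [0.105, 0.995, 0.0], [-0.001, 0.0, -1.0]]
contact_force: [0.5, 0.3, 0.3]
gripper_width: 0.0853
gripper_force: 0.0
[0.62325621 0.06698473 0.16563611]
red_plate 0.66 px [261. 222.] rect [670.1  63.2  64.1  67.4  84. ] circ [670.2  64.1  45. ]
red_tray 0.76 px [260. 217.] rect [671.1  61.9  94.1  95.4  84. ] circ [671.3  62.   64.8]
round_plate 0.95 px [269.  20.] rect [493.2  87.4  62.3  29.1  84. ] circ [480.5  88.7  31.2]
brass_riser 0.98 px [272.   9.] rect [491.6  89.5  37.   14.1  84. ] circ [485.1  90.2  18.5]
shift [15.24  0.56  1.55] turn [-0.    -0.001 -0.105] |s| 15.3 deg 6.0
```

View pics/w12.png

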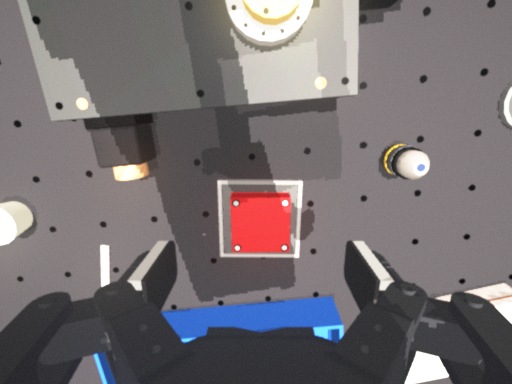

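Red plate sits at (261,222), inside the rim. The brass riser is next.

```bash
python3 -m pendant '8.5 4 0.1 0 0 0 -0.03; 8.5 8 0.3 0 0 0 -0.07; 8.5 12 0.5 0.5 0 0 -0.105; 8.5 15.2 0.6 1.5 0 0 -0.105; 8.5 15.2 0.6 1.5 0 0 -0.105'; python3 - <<'E'
from h import *
read_camera("wrist")
o=ctrl.get_obs();p=read_camera("wrist");save(p,"w13.png");print(o["tool_pos"])
fit(p,"round_plate",.074,o);fit(p,"brass_riser",.092,o)
go(.472,.0885,.079,0)
E
```

```text
clock: 33.2
tool_pos: [0.4698, 0.0889, 0.1503]
orientation: [[-1.0, -0.001, -0.004], [-0.001, 1.0, -0.001], [0.004, -0.001, -1.0]]
contact_force: [0.6, 1.0, -0.5]
gripper_width: 0.0852
gripper_force: 0.0
[0.47210321 0.08903683 0.15107188]
round_plate 0.92 px [260. 198.] rect [470.7  89.1  63.8  63.4  12.4] circ [471.7  89.2  33. ]
brass_riser 0.83 px [263. 207.] rect [471.7  91.2  46.3  42.9  14.4] circ [471.5  91.7  23.4]
shift [ 0.22 -0.05  7.27] turn [ 0.     0.002 -0.   ] |s| 7.3 deg 0.1
```

View pics/w13.png

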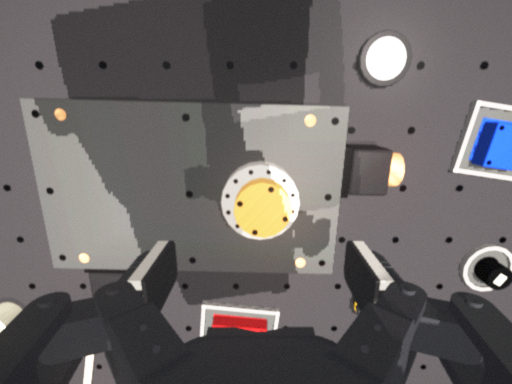

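Brass is at (262,207) on the round plate. I grasp it.

```bash
python3 -m pendant '8.5 0 0.2 2 0 0 0; 8.5 0 0.2 4 0 0 0; 8.5 0 0.2 6 0 0 0; 8.5 0 0.2 7.1 0 0 0; 8.5 0 0.2 7.1 0 0 0' 60; python3 -m pendant '7 0 0 0 0 0 0; 6 0 0 0 0 0 0; 5 0 0 0 0 0 0; 4.4 0 0 0 0 0 0; 3.8 0 0 0 0 0 0' 60; python3 -m pendant '3.8 0 0 0 0 0 0; 3.8 0 0 -0.3 0 0 0; 3.8 0 0 -2 0 0 0; 3.8 0 0 -5 0 0 0; 3.8 0 0 -8 0 0 0' 60; python3 -c "
from h import *
go(.572,-.3455,.15,0)"
```

```text
clock: 34.02
tool_pos: [0.4727, 0.0908, 0.0798]
orientation: [[-1.0, 0.0, -0.001], [0.0, 1.0, -0.0], [0.001, -0.0, -1.0]]
contact_force: [0.1, 1.3, -0.1]
gripper_width: 0.0848
gripper_force: 0.0
clock: 34.65
tool_pos: [0.4728, 0.0908, 0.0812]
orientation: [[-1.0, -0.0, 0.001], [-0.0, 1.0, -0.0], [-0.001, -0.0, -1.0]]
contact_force: [-2.1, -3.2, 11.7]
gripper_width: 0.041
gripper_force: 59.1
clock: 35.28
tool_pos: [0.472, 0.0909, 0.1608]
orientation: [[-1.0, -0.0, -0.001], [-0.0, 1.0, -0.0], [0.001, -0.0, -1.0]]
contact_force: [0.2, 0.3, -2.7]
gripper_width: 0.0412
gripper_force: 61.1
shift [-10.   -43.64   1.07] turn [-0.    -0.001  0.   ] |s| 44.8 deg 0.1
```

```bash
python3 -m pendant '3.8 -1 -4.5 0 0 0 0; 3.8 -2.3 -10 0 0 0 0; 3.8 -3.6 -16 0 0 0 0; 3.8 -5 -22 0 0 0 0; 3.8 -6.4 -28 0 0 0 0'; python3 -m pendant '3.8 -1 -4.5 0 0 0 0; 3.8 -2.4 -10 1 0 0 0; 3.8 -3.4 -14.8 3 0 0 0; 3.8 -3.4 -15.2 6 0 0 0; 3.8 -3.4 -15.2 6 0 0 0'; python3 - <<'E'
from h import *
read_camera("wrist");read_camera("wrist");p=read_camera("wrist");o=ctrl.get_obs();save(p,"w14.png");print(o["tool_pos"])
fit(p,"brass_tray",.007,o);fit(p,"brass_riser",o["tool_pos"][2]+.011,o)
go(.572,-.3455,.012,0)
E
```

```text
clock: 35.9
tool_pos: [0.5365, -0.1908, 0.1601]
orientation: [[-1.0, -0.0, -0.0], [-0.0, 1.0, 0.0], [0.0, 0.0, -1.0]]
contact_force: [1.7, -0.3, -0.6]
gripper_width: 0.0408
gripper_force: 61.2
clock: 36.52
tool_pos: [0.5683, -0.3403, 0.0972]
orientation: [[-1.0, 0.001, -0.006], [0.001, 1.0, 0.004], [0.006, 0.004, -1.0]]
contact_force: [0.1, 0.7, -2.7]
gripper_width: 0.0407
gripper_force: 61.3
[ 0.57100579 -0.34050338  0.10114845]
brass_tray 0.8 px [251. 190.] rect [ 566.2 -348.3   56.9   72.8   10.3] circ [ 574.  -346.8   36.8]
brass_riser 0.86 px [261. 248.] rect [ 5.688e+02 -3.396e+02  4.810e+01  4.110e+01  3.000e-01] circ [ 568.8 -339.1   24.3]
shift [-0.04 -0.48  8.98] turn [-0.001  0.002  0.001] |s| 9.0 deg 0.1
```

View pics/w14.png

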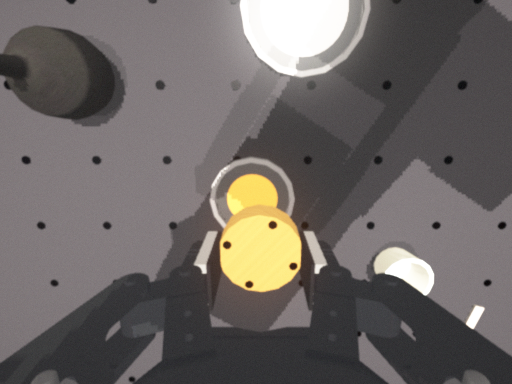

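Tray is at (252,199) and the held brass at (261,248). I correct by (+3, -6.5) mm and lower.

```bash
python3 -m pendant '3.8 -0.3 -0.65 2.5 0 0 0; 3.8 -0.3 -0.65 5 0 0 0; 3.8 -0.3 -0.65 7 0 0 0; 3.8 -0.3 -0.65 8.5 0 0 0; 3.8 -0.3 -0.65 8.7 0 0 0'; python3 -m pendant '3.8 0 0 0.1 0 0 0; 3.8 0 0 0.1 0 0 0; 3.8 0 0 0.1 0 0 0; 3.8 0 0 0.1 0 0 0; 3.8 0 0 0.1 0 0 0'
```

```text
clock: 37.4
tool_pos: [0.5732, -0.3471, 0.0125]
orientation: [[-1.0, -0.0, -0.001], [-0.0, 1.0, 0.001], [0.001, 0.001, -1.0]]
contact_force: [0.3, -0.2, -1.4]
gripper_width: 0.0412
gripper_force: 61.4
clock: 38.02
tool_pos: [0.5737, -0.3476, 0.0125]
orientation: [[-1.0, -0.0, 0.0], [-0.0, 1.0, -0.0], [-0.0, -0.0, -1.0]]
contact_force: [0.1, -0.1, -2.0]
gripper_width: 0.0411
gripper_force: 61.4
```

```bash
python3 -m pendant '3.8 0 0 0.1 0 0 0; 3.8 0 0 0.15 0 0 0; 3.8 0 0 0.15 0 0 0; 3.8 0 0 0.15 0 0 0; 3.8 0 0 0.15 0 0 0'; python3 -m pendant '3.8 0 0 0.05 0 0 0; 3.8 0 0 0.1 0 0 0; 3.8 0 0 0.1 0 0 0; 3.8 0 0 0.1 0 0 0; 3.8 0 0 0.1 0 0 0'
```

```text
clock: 38.65
tool_pos: [0.5737, -0.3476, 0.0109]
orientation: [[-1.0, -0.0, 0.0], [-0.0, 1.0, -0.0], [-0.0, -0.0, -1.0]]
contact_force: [-1.5, -0.6, -2.0]
gripper_width: 0.0409
gripper_force: 61.4
clock: 39.28
tool_pos: [0.5737, -0.3476, 0.0103]
orientation: [[-1.0, -0.0, 0.0], [-0.0, 1.0, -0.0], [-0.0, -0.0, -1.0]]
contact_force: [-2.7, 1.2, 6.1]
gripper_width: 0.0412
gripper_force: 62.1
```

```bash
python3 -m pendant '4.6 0 0 0 0 0 0; 5.4 0 0 0 0 0 0; 6 0 0 0 0 0 0; 6 0 0 -0.5 0 0 0; 6 0 0 -4 0 0 0'; python3 -m pendant '7 0 0 -2 0 0 0; 8.5 0 0 -8 0 0 0; 8.5 0 0 -12 0 0 0; 8.5 0 0 -12 0 0 0; 8.5 0 0 -12 0 0 0'; python3 - <<'E'
from h import *
read_camera("wrist")
o=ctrl.get_obs();p=read_camera("wrist");save(p,"w15.png");print(o["tool_pos"])
fit(p,"brass_riser",.021,o);fit(p,"brass_tray",.007,o);fit(p,"round_tray",.007,o)
go(.472,.089,.15,0)
E
```

```text
clock: 39.9
tool_pos: [0.572, -0.3465, 0.0481]
orientation: [[-1.0, -0.0, -0.004], [-0.0, 1.0, 0.003], [0.004, 0.003, -1.0]]
contact_force: [0.3, 0.0, 0.2]
gripper_width: 0.0599
gripper_force: 0.0
clock: 40.52
tool_pos: [0.5733, -0.3473, 0.1697]
orientation: [[-1.0, -0.0, -0.0], [-0.0, 1.0, 0.0], [0.0, 0.0, -1.0]]
contact_force: [0.0, 0.8, -0.6]
gripper_width: 0.0849
gripper_force: 0.0
[ 0.57287677 -0.3470747   0.16877337]
brass_riser 0.84 px [260. 179.] rect [ 572.2 -346.4   42.1   45.1   90. ] circ [ 572.2 -345.8   23.3]
brass_tray 0.72 px [260. 176.] rect [ 573.4 -346.    71.5   71.    58.7] circ [ 573.4 -346.2   36.6]
round_tray 0.73 px [260. 180.] rect [ 576.8 -346.4   45.7   47.3   45. ] circ [ 576.1 -346.5   24.3]
shift [10.1  43.62  1.92] turn [ 0.001 -0.002  0.   ] |s| 44.8 deg 0.1
```

The brass riser is centred in its tray to about 1 mm. The round plate is next.

```bash
python3 -m pendant '8.5 1 4.5 0 0 0 0; 8.5 2.3 10 0 0 0 0; 8.5 3.6 16 0 0 0 0; 8.5 5 22 0 0 0 0; 8.5 6.4 28 0 0 0 0'; python3 -m pendant '8.5 1 4.5 0 0 0 0; 8.5 2.4 10 1 0 0 0; 8.5 3.5 14.8 1.9 0 0 0; 8.5 3.5 15.2 1.9 0 0 0; 8.5 3.5 15.2 1.9 0 0 0'; python3 - <<'E'
from h import *
read_camera("wrist");read_camera("wrist")
o=ctrl.get_obs();p=read_camera("wrist");save(p,"w16.png");print(o["tool_pos"])
fit(p,"round_plate",.074,o)
go(.472,.089,.058,0)
E
```

```text
clock: 41.4
tool_pos: [0.5088, -0.0658, 0.1694]
orientation: [[-1.0, 0.0, -0.001], [0.0, 1.0, 0.0], [0.001, 0.0, -1.0]]
contact_force: [1.2, 1.1, -1.0]
gripper_width: 0.0851
gripper_force: 0.0
clock: 42.02
tool_pos: [0.4747, 0.0846, 0.1506]
orientation: [[-1.0, -0.001, -0.0], [-0.001, 1.0, -0.0], [0.0, -0.0, -1.0]]
contact_force: [-0.8, -0.7, 0.1]
gripper_width: 0.0851
gripper_force: 0.0
[0.47501238 0.08368378 0.15086873]
round_plate 0.76 px [267. 196.] rect [472.5  89.6  64.   63.6  44.9] circ [471.9  90.3  33.5]
shift [0.3  0.56 9.29] turn [-0.     0.    -0.001] |s| 9.3 deg 0.1
```

View pics/w16.png

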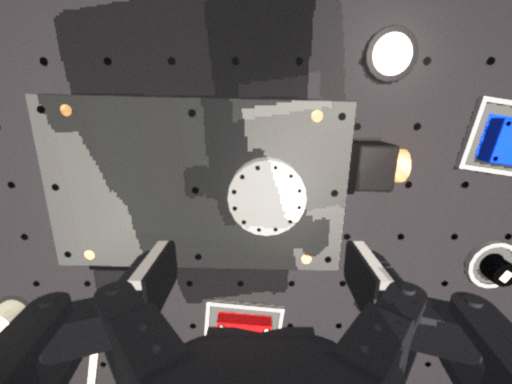

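Round plate is alone at (267,196). I grasp and lift it.

```bash
python3 -m pendant '8.5 0.2 0.6 2.5 0 0 0; 8.5 0.2 0.6 5 0 0 0; 8.5 0.2 0.6 7.5 0 0 0; 8.5 0.2 0.6 9.2 0 0 0; 8.5 0.2 0.6 9.2 0 0 0' 60; python3 -m pendant '7.5 0 0 0 0 0 0; 7 0 0 0 0 0 0; 6.4 0 0 0 0 0 0; 6 0 0 0 0 0 0; 5.8 0 0 0 0 0 0' 60; python3 -m pendant '5.8 0 0 0 0 0 0; 5.8 0 0 -0.4 0 0 0; 5.8 0 0 -2 0 0 0; 5.8 0 0 -5 0 0 0; 5.8 0 0 -9 0 0 0'; python3 -c "
from h import *
go(.428,-.306,.15,0)"
```

```text
clock: 42.85
tool_pos: [0.472, 0.0895, 0.0579]
orientation: [[-1.0, 0.001, -0.002], [0.001, 1.0, -0.0], [0.002, -0.0, -1.0]]
contact_force: [-1.0, 0.0, 0.0]
gripper_width: 0.0848
gripper_force: 0.0
clock: 43.48
tool_pos: [0.4731, 0.0902, 0.0603]
orientation: [[-1.0, -0.001, 0.001], [-0.001, 1.0, -0.0], [-0.001, -0.0, -1.0]]
contact_force: [-2.6, -3.8, 16.3]
gripper_width: 0.0615
gripper_force: 61.1
clock: 44.1
tool_pos: [0.4718, 0.0904, 0.1498]
orientation: [[-1.0, -0.0, -0.002], [-0.0, 1.0, -0.0], [0.002, -0.0, -1.0]]
contact_force: [0.7, 0.4, -2.0]
gripper_width: 0.0612
gripper_force: 65.6
shift [  4.39 -39.64  -0.  ] turn [-0.    -0.002  0.   ] |s| 39.9 deg 0.1
```

```bash
python3 -m pendant '5.8 0.5 -4.5 0 0 0 0; 5.8 1.1 -10 0 0 0 0; 5.8 1.8 -16 0 0 0 0; 5.8 2.5 -22 0 0 0 0; 5.8 3.2 -28 0 0 0 0'; python3 -m pendant '5.8 0.4 -4.5 0 0 0 0; 5.8 0.9 -9 0 0 0 0; 5.8 1.1 -11.5 1 0 0 0; 5.8 1.1 -11.5 3 0 0 0; 5.8 1.1 -11.5 3 0 0 0'; python3 - <<'E'
from h import *
read_camera("wrist");read_camera("wrist");p=read_camera("wrist");o=ctrl.get_obs();save(p,"w17.png");print(o["tool_pos"])
fit(p,"round_tray",.007,o);fit(p,"round_plate",o["tool_pos"][2]+.014,o)
go(.428,-.306,.012,0)
E
```

```text
clock: 44.72
tool_pos: [0.4403, -0.1913, 0.1498]
orientation: [[-1.0, -0.0, 0.001], [-0.0, 1.0, -0.0], [-0.001, -0.0, -1.0]]
contact_force: [1.0, 0.2, -2.0]
gripper_width: 0.0608
gripper_force: 65.7
clock: 45.35
tool_pos: [0.4286, -0.3041, 0.1183]
orientation: [[-1.0, 0.0, -0.002], [0.0, 1.0, 0.002], [0.002, 0.002, -1.0]]
contact_force: [0.2, 0.4, -2.3]
gripper_width: 0.0613
gripper_force: 65.8
[ 0.43001518 -0.30438979  0.11970805]
round_tray 0.76 px [256. 173.] rect [ 413.7 -307.9   63.7   93.4    3.5] circ [ 427.7 -307.    46.9]
round_plate 0.94 px [260. 249.] rect [ 4.273e+02 -3.035e+02  6.710e+01  6.130e+01  1.000e-01] circ [ 427.7 -303.6   33.9]
shift [ 0.23 -0.15 10.78] turn [-0.001  0.001  0.001] |s| 10.8 deg 0.1
```

View pics/w17.png

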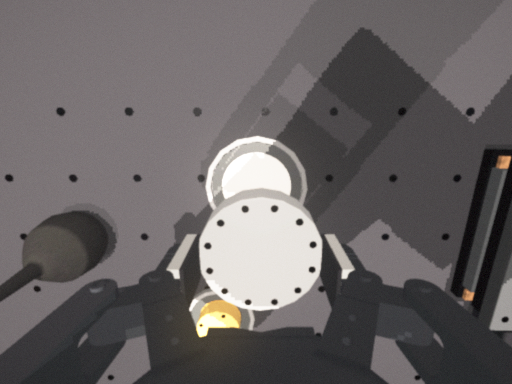

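Tray is at (256,188) and the plate at (260,249). I make a small y correction and lower.

```bash
python3 -m pendant '5.8 0 -0.3 3 0 0 0; 5.8 0 -0.3 6 0 0 0; 5.8 0 -0.3 8.5 0 0 0; 5.8 0 -0.3 10.2 0 0 0; 5.8 0 -0.3 10.4 0 0 0'; python3 -m pendant '5.8 0 0 0.1 0 0 0; 5.8 0 0 0.3 0 0 0; 5.8 0 0 0.3 0 0 0; 5.8 0 0 0.3 0 0 0; 5.8 0 0 0.3 0 0 0'
```

```text
clock: 46.22
tool_pos: [0.4294, -0.3072, 0.0143]
orientation: [[-1.0, -0.001, -0.001], [-0.001, 1.0, 0.001], [0.001, 0.001, -1.0]]
contact_force: [-0.4, -1.3, -0.9]
gripper_width: 0.0613
gripper_force: 65.8
clock: 46.85
tool_pos: [0.4297, -0.3076, 0.012]
orientation: [[-1.0, -0.0, 0.0], [-0.0, 1.0, -0.0], [-0.0, -0.0, -1.0]]
contact_force: [-0.3, 0.4, -1.6]
gripper_width: 0.0612
gripper_force: 65.8
```

```bash
python3 -m pendant '5.8 0 0 0.1 0 0 0; 5.8 0 0 0.2 0 0 0; 5.8 0 0 0.3 0 0 0; 5.8 0 0 0.3 0 0 0; 5.8 0 0 0.3 0 0 0'; python3 -m pendant '5.8 0 0 0.05 0 0 0; 5.8 0 0 0.1 0 0 0; 5.8 0 0 0.15 0 0 0; 5.8 0 0 0.15 0 0 0; 5.8 0 0 0.15 0 0 0'
```

```text
clock: 47.48
tool_pos: [0.4296, -0.3076, 0.0088]
orientation: [[-1.0, -0.0, -0.0], [-0.0, 1.0, 0.0], [0.0, 0.0, -1.0]]
contact_force: [0.1, -0.4, -2.9]
gripper_width: 0.061
gripper_force: 65.8
clock: 48.1
tool_pos: [0.4296, -0.3076, 0.0075]
orientation: [[-1.0, -0.0, 0.0], [-0.0, 1.0, -0.0], [-0.0, -0.0, -1.0]]
contact_force: [-1.3, 1.1, 2.5]
gripper_width: 0.0611
gripper_force: 66.3
```

Contact. I release and retreat.

```bash
python3 -m pendant '6.6 0 0 0 0 0 0; 7.4 0 0 0 0 0 0; 8.2 0 0 0 0 0 0; 8.5 0 0 -0.5 0 0 0; 8.5 0 0 -4 0 0 0'; python3 -m pendant '8.5 0 0 -4 0 0 0; 8.5 0 0 -9 0 0 0; 8.5 0 2 -14 0 0 0; 8.5 0 5 -18 0 0 0; 8.5 0 8 -20 0 0 0'; python3 - <<'E'
from h import *
read_camera("wrist")
o=ctrl.get_obs();p=read_camera("wrist");save(p,"w18.png");print(o["tool_pos"])
fit(p,"round_plate",.021,o);fit(p,"round_tray",.007,o);fit(p,"brass_riser",.021,o);fit(p,"brass_tray",.007,o)
s=read_camera("scene")["img"][130:290,80:480,::-1];t=read_camera("side")["img"][120:350,80:480,::-1]
cv2.imwrite("pics/f.png",cv2.vconcat([cv2.resize(s,(800,290)),cv2.resize(t,(800,310))]))
E
```

```text
clock: 48.72
tool_pos: [0.4283, -0.3066, 0.0464]
orientation: [[-1.0, -0.0, -0.003], [-0.0, 1.0, 0.003], [0.003, 0.003, -1.0]]
contact_force: [0.2, -0.4, 1.0]
gripper_width: 0.0849
gripper_force: 0.0
clock: 49.35
tool_pos: [0.4302, -0.2272, 0.2501]
orientation: [[-1.0, 0.0, 0.003], [0.0, 1.0, -0.002], [-0.003, -0.002, -1.0]]
contact_force: [-0.3, 0.0, -0.4]
gripper_width: 0.0851
gripper_force: 0.0
[ 0.43031308 -0.2247847   0.2514329 ]
round_plate 0.77 px [199. 162.] rect [ 428.5 -305.4   60.3   65.1   43.9] circ [ 428.1 -305.4   33.2]
round_tray 0.68 px [200. 159.] rect [ 428.  -307.2   91.7   95.    88.5] circ [ 428.1 -306.1   48.4]
brass_riser 0.73 px [183. 258.] rect [ 569.7 -334.2   24.6   49.1   89.9] circ [ 569.7 -339.2   25.2]
brass_tray 0.62 px [187. 252.] rect [ 568.9 -333.8   73.6   50.1   16.6] circ [ 571.8 -344.3   37.1]
```

View pics/f.png

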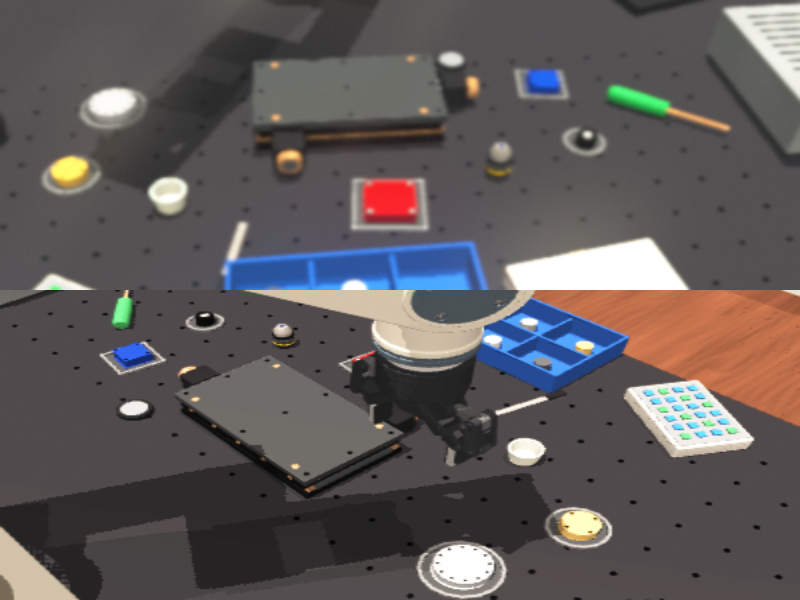

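All five pieces lie flat in their own trays in both views and the stage is empty, so I hand in the job.

```bash
python3 -m pendant '8.5 0 0 0 0 0 0; 8.5 0 0 0 0 0 0; 8.5 0 0 0 0 0 0; 8.5 0 0 0 0 0 0; 8.5 0 0 0 0 0 0'; python3 -c "
from h import *
print(ticket.close_job())"
```

```text
clock: 50.38
tool_pos: [0.4296, -0.2276, 0.2474]
orientation: [[-1.0, -0.0, 0.0], [-0.0, 1.0, -0.0], [-0.0, -0.0, -1.0]]
contact_force: [-0.6, 0.1, 0.1]
gripper_width: 0.0846
gripper_force: 0.0
the job is handed in; nothing more can be done
None
```

All five pieces are in their own trays, lying flat, specimen first and each set down on contact before release; I handed the job in at about 50 s of the 115 s allowed, but the judge's verdict was not shown to me.

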